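Put the yellow chisel into the full tool pot

ROBOT

A 6-joint arm with a two-finger parallel gripper is mounted at the origin on the work surface. World frame = base frame: x ahead of the robot, y to its left, z up, the work surface at z = 0. Lengths are in mm, angles in rad, forces in N, time in s.
With the tool pointing down it reaches from about 375 to 750 mm from the base axis. Payload 9 kg.
Tool frame: the origin (TCP) lies midway between the tips of the shut fingers; the grasp point (between the pads) lies 19 mm behind it; z points along the fingers, y is the line along which they close (so a half turn about z gives the same grasp; the last joint's range is limited). The gripper opens to 85 mm and grips with 20 to 120 N. Pads are 22 mm wide; open, the fingers measure 114 mm over their backs; the gripper's body (76 mm by 85 mm) begins 54 mm behind the grasp point. The pads swing forward as they close: fully open they stand 13 mm farther back than shut.
Start: joints at [0.95, 0.104, 0.097, 1.564, 0, 1.353], TCP at [235.205, 552.01, 231.331] pointing down, gripper open.
Joint ranges: [-2.99, 2.99], [-0.84, 1.86], [-1.1, 1.16], [-1.84, 2.11], [-1.51, 1.56], [-3.14, 3.14]. Speed limits (rad/s): [2.22, 2.22, 2.57, 3.14, 3.14, 3.14].

INTERFACE

Orientations are given as a unit quaternion [w, x, y, z].
In Python, from station import arm, solver, monitor, camera, get_calibration, nets gives the robot as it stands. Calls block until the motion is done:
- arm.movep(position, orientation): joint-space move of the TCP to a pose.
- arm.movel(position, orientation=None, max_speed=150): straight line of the TCP; orientation=None keeps the orientation; max_speed is the mean speed in mm/s.
- arm.move_joints(angles): joint-space move.
- arm.move_gripper(opening, effort=None): finger opening in mm; effort is the grip in N (None keeps the last); returns when the fingers have stopped.
- arm.hold(seconds).
- solver.ik(position, orientation): joint angles nearest the present ones, or None.
- monitor.observe(): the state.
- camera(name): name is "side" or "top"; returns (picture, depth): 384x512x3 uint8, blue, green, red; 384x512 float32, mm along the optical axis (not along the pixel's ray), 0 where there is no reading.
- get_calibration(name): a dict with "K" (3x3 intrinsics, pixels), "dist" ([k1, k2, p1, p2, k3] as OpenCV has them; the pictures are not rectified), "cam_to_world" (4x4, takes a point from camera to world coordinates). Camera axes: x right, y up, looking along -z (the intrinsics and any distortion apply to the point x, -y, -z); pixel columns grow to the right and rows downward; lengths in mm; the calibration is good to about 2 mm. A picture is of the moment at which its call begins. get_calibration takes no time and is no camera call.
A pose or a line that the arm cannot do raises arm.IKError and nothing moves.
- arm.sign_off(): hands the job in; it is judged then, once.
Trained networks look in the newest picture that a camera, given by its name, has taken for a name from the list of things; names that differ only in an ending like _2 or _b are one class to them, and where a whole thing is asked for, a point or a joint stands for the part that bears it (a point fixed in the world has none). Each returns a list of dicts, best first, with "score" (0 to 1); they miss things now and then, are a little off and sometimes report something else, mostly with a low value. They report only what shows in the picture. A call takes as long as a camera call. They do not tell look-alikes from the thing itself.
- nets.search_frame(label, camera): "uv" ([column, row] in pixels, amid what is visible of it).
- nets.masks_of(label, camera): "mask" (384x512 bool, what is visible of it) and "uv" ([column, row] in pixels, amid what is visible of it).
The state is a dict: "time_s": time; "joint_positions": joint angles; "qd": joint speeds; "effort": joint torques, N m; "tool_pos": TCP position; "tcp_rot": TCP orientation; "force": force on the tool from outside, world axes, zero at the start; "moment": the same for the moment, N m; "gripper_width": finger opening in mm; "grip_force": force on a finger pad.
Only numpy, scipy, OpenCV 4.12 (cv2) and the standard library are available. Lean on these libraries where they do the work, as an engineer would, in place of code of your own. Each camera call takes 0.05 s, during which the arm holds its last target. There are 200 camera calls.

TASK

Take the yellow-sleeved point chisel out of the wooden rack and put it, point down, into the crowded steel tool pot. Ease it gently in among the three tools already standing there so that they make way and stay in the pot, and lower it until its point is down at the bottom of the pot before you let go.

Things in the scene. Friction and masses are not known exactly. Their poses are not given: they have to be found in the camera images.
- yellow_chisel: Round point chisel, 200 mm, 0.28 kg. Origin at its point, z up along it. Shank 18 mm thick, last 14 mm tapering to a 6 mm point; yellow sleeve 30 mm thick from 120 to 200 mm: grasp near the top. Stands point down, loose in a 24 mm hole of a 135 mm high plywood rack, sleeve on its top. A red and a green one with short sleeves stand in the row, pitch 80 mm, tops 170 mm up: lift 170 mm to pass over.
- pot: Open round steel pot screwed to the bench (fixed). Origin at the centre of its underside on the bench, z up. Inside 72 mm wide, wall 3 mm, rim 85 mm and inner floor 5 mm above the bench. Three tools lean in it; between their tops, 130 mm up, about 50 mm are free at the pot's axis, narrowing to nothing at the floor. A chisel lowered slowly and upright on the axis eases them apart down to the floor.
- brass_drift: Plain brass rod, 18 mm diameter, 125 mm long, round-ended, loose, 0.2 kg, slippery, standing in the pot: its foot near the middle of the floor, leaning outwards about 12 degrees onto the rim, the three 120 degrees apart; a few newtons push it aside. Origin at the centre of its foot, z along it to the upper end.
- blue_chisel: Blue-painted rod with a bare steel band near its upper end, 18 mm diameter, 120 mm long, round-ended, loose, 0.2 kg, slippery, standing in the pot: its foot near the middle of the floor, leaning outwards about 12 degrees onto the rim, the three 120 degrees apart; a few newtons push it aside. Origin at the centre of its foot, z along it to the upper end.
- steel_punch: Dark steel rod with a black grip band, 18 mm diameter, 125 mm long, round-ended, loose, 0.2 kg, slippery, standing in the pot: its foot near the middle of the floor, leaning outwards about 12 degrees onto the rim, the three 120 degrees apart; a few newtons push it aside. Origin at the centre of its foot, z along it to the upper end.
Mind the look-alikes: they are no part of the job. There is more than one size of the yellow_chisel; the one meant has the size given above. Several things have the shape of the steel_punch; the one meant has the colours described above.

How it is judged (in metres and radians):
On the way:
1. the chisel is held in the gripper with its point inside the pot, within 35 mm of the pot's floor (not dropped in from above) (horizontal distance between yellow_chisel and pot below 0.038 m and z of yellow_chisel in the frame of pot below 0.04 m and contact force between yellow_chisel and the fingers above 1 N), for 0.1 s.
At the end, for the whole second after the job is handed in: The yellow chisel stands let go and at rest in the pot, its point at most 15 mm above the pot's floor, leaning under 45 degrees; the three other tools likewise still stand in the pot, feet at most 15 mm above its floor, leaning under 45 degrees, at rest (horizontal distance between each of yellow_chisel, brass_drift, blue_chisel, steel_punch and pot below 0.038 m and z of each of yellow_chisel, brass_drift, blue_chisel, steel_punch in the frame of pot below 0.02 m and angle between each of yellow_chisel, brass_drift, blue_chisel, steel_punch's own z axis and vertical below 0.8 rad and linear speed of each of yellow_chisel, brass_drift, blue_chisel, steel_punch below 0.02 m/s); the robot touches nothing.
It fails at once if the chisel is jammed hard (over 40 N) against the pot or a tool in it (contact force between yellow_chisel and pot above 40 N or contact force between yellow_chisel and brass_drift above 40 N or contact force between yellow_chisel and blue_chisel above 40 N or contact force between yellow_chisel and steel_punch above 40 N).
It fails at once if one of the three tools is lifted or knocked out of the pot (z of any of brass_drift, blue_chisel, steel_punch in the frame of pot above 0.06 m).
It also fails if it takes over 48 s, if anything falls off the work surface, if the arm or the gripper's body presses on something with over 40 N, if the wrist force passes 120 N, or if a joint passes its speed limit or range.

## Working session

There is one attempt and no reset: what is moved stays moved. The work goes in short steps, each a Python script; the robot and the scene stay as the last script left them, time stands still between calls to the robot, and variables do not carry over. Pictures are saved under pics/ and viewed, at most 10 in all, crops included, and the job is handed in when it is done.

```bash
mkdir -p pics; cat > h.py <<'E'
import numpy as np, cv2
from station import arm, solver, monitor, camera, get_calibration, nets
def world(name,uv,depth):
    """uv Nx2, depth N -> world Nx3"""
    c=get_calibration(name);K=np.array(c["K"],float);d=np.array(c["dist"],float);T=np.array(c["cam_to_world"])
    n=cv2.undistortPoints(np.array(uv,float).reshape(-1,1,2),K,d).reshape(-1,2)
    z=np.array(depth,float).reshape(-1)
    p=np.c_[n[:,0]*z,-n[:,1]*z,-z,np.ones(len(z))]
    return (T@p.T).T[:,:3]
def cloud(name,dep,mask=None):
    m=dep>0
    if mask is not None:m&=mask
    v,u=np.nonzero(m)
    return world(name,np.c_[u,v],dep[v,u]),np.c_[u,v]
E
python3 - <<'E'
from h import *
for c in("side","top"):
    p,d=camera(c);cv2.imwrite(f"pics/{c}0.png",p);np.save(f"{c}0.npy",d)
    print(c,np.round(get_calibration(c)["cam_to_world"],2).tolist())
    for l in("yellow_chisel","pot","brass_drift","blue_chisel","steel_punch"):
        for r in nets.masks_of(l,c):
            m=r["mask"];P,_=cloud(c,d,m)
            print(c,l,round(r["score"],2),np.round(r["uv"]),m.sum(),np.round(np.median(P,0)) if len(P) else None, np.round(np.percentile(P,[3,97],axis=0)).tolist() if len(P) else None)
print(monitor.observe())
E
```

```text
side [[-0.97, 0.17, -0.2, 401.11], [-0.26, -0.63, 0.73, 632.67], [-0.01, 0.75, 0.66, 604.03], [0.0, 0.0, 0.0, 1.0]]
side yellow_chisel 0.75 [284.  81.] 821 [ 565. -165.  169.] [[553.0, -178.0, 33.0], [579.0, -159.0, 214.0]]
side yellow_chisel 0.68 [216. 116.] 462 [ 694. -140.   88.] [[686.0, -290.0, -0.0], [741.0, -135.0, 134.0]]
side pot 0.79 [239. 292.] 3739 [535. 243.  27.] [[496.0, 181.0, 0.0], [591.0, 265.0, 85.0]]
side pot 0.22 [219. 260.] 385 [564. 236. 100.] [[553.0, 227.0, 60.0], [575.0, 241.0, 126.0]]
side brass_drift 0.87 [220. 258.] 440 [564. 236. 100.] [[553.0, 226.0, 60.0], [577.0, 241.0, 126.0]]
side blue_chisel 0.66 [255. 264.] 300 [516. 235. 107.] [[507.0, 228.0, 74.0], [528.0, 239.0, 122.0]]
side blue_chisel 0.28 [240. 250.] 634 [544. 195.  88.] [[536.0, 181.0, 35.0], [552.0, 208.0, 126.0]]
side steel_punch 0.9 [238. 250.] 610 [543. 195.  88.] [[536.0, 183.0, 38.0], [552.0, 207.0, 126.0]]
side steel_punch 0.88 [359. 312.] 1091 [365. 203.  15.] [[313.0, 182.0, -1.0], [422.0, 219.0, 19.0]]
top [[-0.02, 0.99, -0.13, 458.09], [-1.0, -0.03, -0.05, 13.85], [-0.05, 0.13, 0
[... 732 characters left out ...]
 128.0]]
{'time_s': 0.6, 'joint_positions': array([9.50289038e-01, 1.04085380e-01, 9.73316854e-02, 1.56392618e+00,
       9.37684936e-06, 1.35310043e+00]), 'qd': array([ 0.00088252, -0.00035644,  0.00072374,  0.00142366,  0.00091812,
        0.0013126 ]), 'effort': array([-1.69366307e-03, -5.56474686e+01,  5.03569078e+01,  6.79405475e-04,
       -2.79875676e-04,  2.24097170e-05]), 'tool_pos': array([235.20980839, 552.01103107, 231.35670361]), 'tcp_rot': array([1.94126381e-05, 2.00046808e-01, 9.79786339e-01, 5.50965650e-05]), 'force': array([-0.4402404 , -0.12286233,  0.02038868]), 'moment': array([ 0.01812518, -0.02320369,  0.02291676]), 'grip_force': 0.0, 'gripper_width': 85.48404631413717}
```

View pics/side0.png

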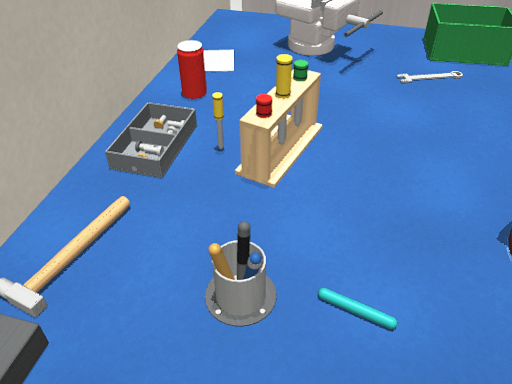

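View pics/top0.png

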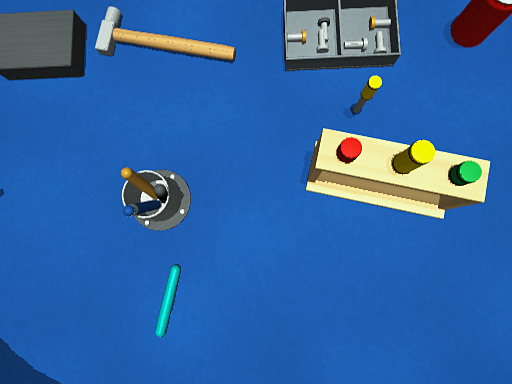

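The side picture shows the long yellow chisel in the rack at (284,75), between red (264,105) and green (301,70). The small yellow one at (218,105) is a decoy. The pot with three tools is at (240,285), and the teal rod at (358,308) is a look-alike. The top view agrees: yellow (414,158), pot (155,198). Next I fit the axes.

```bash
cat > fit.py <<'E'
from h import *
from scipy.optimize import least_squares
def circ(P,r,c0):
    f=lambda c:np.hypot(P[:,0]-c[0],P[:,1]-c[1])-r
    s=least_squares(f,c0,loss="soft_l1",f_scale=1.);return np.round(s.x,1),round(float(np.median(abs(s.fun))),2),len(P)
if __name__=="__main__":
  for c in("side","top"):
    d=np.load(f"{c}0.npy");im=cv2.imread(f"pics/{c}0.png");P,uv=cloud(c,d);col=im[uv[:,1],uv[:,0]].astype(int)
    near=lambda x,y,r:np.hypot(P[:,0]-x,P[:,1]-y)<r
    y=(col[:,2]>col[:,0]*2)&(col[:,1]>col[:,0]*2)&near(565,-170,40)
    for a,b in((140,160),(160,185),(185,210),(140,211)):
        q=P[y&(P[:,2]>a)&(P[:,2]<b)]
        if len(q)>10:print(c,"sleeve",a,b,circ(q,15,[565,-172]))
    t=P[near(565,-172,22)&(P[:,2]>211)];print(c,"top disc",np.round(t.mean(0),1),np.round((t.min(0)+t.max(0))/2,1),len(t))
    for n,s in(("red",(col[:,2]>2*col[:,1])&(col[:,2]>2*col[:,0])),("green",(col[:,1]>2*col[:,2])&(col[:,1]>2*col[:,0]))):
        t=P[s&(P[:,2]>162)&(P[:,2]<180)&near(565,-172,130)];print(c,n,np.round(t.mean(0),1) if len(t) else None,len(t))
    for a,b in((20,40),(40,60),(60,84)):
        q=P[near(540,205,60)&(P[:,2]>a)&(P[:,2]<b)];
        r=np.hypot(q[:,0]-540,q[:,1]-205);q=q[r>33]
        if len(q)>10:print(c,"pot",a,b,circ(q,39,[540,205]))
    q=P[near(540,205,48)&(P[:,2]>81)&(P[:,2]<88)];f=q[np.hypot(q[:,0]-540,q[:,1]-205)>30];print(c,"rim",circ(f,37.5,[540,205]))
    for n,x,yy in(("brass",574,236),("blue",509,236),("steel",540,178)):
        q=P[near(x,yy,22)&(P[:,2]>112)];print(c,n,np.round(q.mean(0),1),np.round(q.max(0)[2],1),len(q))
E
python3 fit.py
```

```text
side sleeve 140 160 (array([ 567.7, -175.8]), 0.7, 120)
side sleeve 160 185 (array([ 567.2, -174.7]), 0.72, 164)
side sleeve 185 210 (array([ 567.5, -174.8]), 0.67, 167)
side sleeve 140 211 (array([ 567.4, -175. ]), 0.78, 462)
side top disc [ 566.7 -172.1  213.5] [ 567.1 -173.8  213.1] 96
side red [585.9 -91.8 168.2] 145
side green [ 550.7 -252.   167.8] 14
side pot 20 40 (array([543.9, 214.6]), 0.36, 394)
side pot 40 60 (array([543.7, 214.6]), 0.39, 452)
side pot 60 84 (array([543.6, 214.3]), 0.58, 716)
side rim (array([543.1, 214.2]), 1.36, 260)
side brass [570.1 236.6 121.3] 128.5 156
side blue [514.3 233.5 117.9] 122.6 132
side steel [543.8 185.9 120.8] 128.1 152
top sleeve 140 160 (array([ 567.5, -173.9]), 0.21, 103)
top sleeve 160 185 (array([ 567.6, -174. ]), 0.21, 153)
top sleeve 185 210 (array([ 567.5, -173.9]), 0.24, 153)
top sleeve 140 211 (array([ 567.5, -173.9]), 0.23, 419)
top top disc [ 566.8 -172.9  214.4] [ 567.  -173.   214.1] 458
top red [585.  -95.3 169.3] 371
top green [ 547.1 -249.7  169.1] 402
top pot 20 40 (array([541.1, 213.7]), 0.58, 128)
top pot 40 60 (array([541.2, 213.6]), 0.59, 149)
top pot 60 84 (array([541.4, 213.4]), 0.73, 229)
top rim (array([542.4, 215. ]), 0.68, 166)
top brass [569.3 231.7 122.2] 128.9 136
top blue [514.  229.4 118.8] 123.7 122
top steel [543.  181.4 123.5] 128.9 120
```

```bash
cat > q.py <<'E'
from h import *
from scipy.spatial.transform import Rotation as R
def down(yv):
    y=np.array([yv[0],yv[1],0.]);y/=np.linalg.norm(y);z=np.array([0,0,-1.]);x=np.cross(y,z)
    q=R.from_matrix(np.c_[x,y,z]).as_quat();return [q[3],q[0],q[1],q[2]]
C=np.array([567.4,-174.2]);POT=np.array([542.6,214.2])
E
python3 - <<'E'
from q import *
for s in(1,-1):
    o=down([s*.97,-s*.24])
    for p in((*C,240),(*C,178),(*C,353),(*POT,353),(*POT,168)):
        j=solver.ik(list(map(float,p)),o);print(s,p,None if j is None else np.round(j,2))
E
```

```text
1 (np.float64(567.4), np.float64(-174.2), 240) [-0.52  0.09  0.09  1.58  0.    1.3 ]
1 (np.float64(567.4), np.float64(-174.2), 178) [-0.52  0.08 -0.02  1.47  0.    1.3 ]
1 (np.float64(567.4), np.float64(-174.2), 353) [-0.52  0.16  0.38  1.79  0.    1.3 ]
1 (np.float64(542.6), np.float64(214.2), 353) [0.15 0.12 0.34 1.79 0.   1.97]
1 (np.float64(542.6), np.float64(214.2), 168) [ 0.15  0.05 -0.07  1.45  0.    1.97]
-1 (np.float64(567.4), np.float64(-174.2), 240) [-0.52  0.09  0.09  1.58  0.   -1.85]
-1 (np.float64(567.4), np.float64(-174.2), 178) [-0.52  0.08 -0.02  1.47  0.   -1.85]
-1 (np.float64(567.4), np.float64(-174.2), 353) [-0.52  0.16  0.38  1.79  0.   -1.85]
-1 (np.float64(542.6), np.float64(214.2), 353) [ 0.15  0.12  0.34  1.79  0.   -1.18]
-1 (np.float64(542.6), np.float64(214.2), 168) [ 0.15  0.05 -0.07  1.45  0.   -1.18]
```

```bash
python3 - <<'E'
from q import *
o=down([.97,-.24])
arm.movep([*C,255],o)
arm.movel([*C,178],o,max_speed=80)
print(monitor.observe()["force"])
arm.move_gripper(15,40); s=monitor.observe();print(s["gripper_width"],s["grip_force"],s["force"],s["tool_pos"])
arm.movel([*C,355],o,max_speed=120)
s=monitor.observe();print(s["gripper_width"],s["grip_force"],s["force"],s["time_s"])
arm.movep([*POT,355],o); arm.hold(0.3)
s=monitor.observe();print(s["gripper_width"],s["force"],s["tool_pos"],s["time_s"])
from fit import circ
for c in("side","top"):
    im,d=camera(c);cv2.imwrite(f"pics/{c}1.png",im);np.save(f"{c}1.npy",d)
    P,uv=cloud(c,d);near=np.hypot(P[:,0]-POT[0],P[:,1]-POT[1])<22
    for a,b,r in((195,225,9),(225,255,9),(255,285,9),(313,350,15)):
        q=P[near&(P[:,2]>a)&(P[:,2]<b)]
        if len(q)>10:print(c,a,b,circ(q,r,POT))
    q=P[near&(P[:,2]>160)];print(c,"lowest",np.sort(q[:,2])[:4].round(1))
E
```

```text
[-0.99842962  0.12559665 -1.02301402]
28.85216111113936 39.56716060638428 [0.80204269 0.24074161 0.45209035] [ 567.71488715 -174.29801319  178.33033316]
29.11698573373875 39.638153314590454 [ 0.7174708   0.31576308 -3.15910419] 6.7083
28.79750951754732 [ 0.00984726 -0.65705776 -2.51953042] [542.87635127 213.59425196 354.95745232] 8.4583
side 195 225 (array([543.8, 212.1]), 0.46, 192)
side 225 255 (array([543.6, 212.3]), 0.4, 276)
side 255 285 (array([543.4, 212.3]), 0.36, 307)
side 313 350 (array([543.3, 212.4]), 0.42, 780)
side lowest [191.6 191.7 194.2 194.4]
top 195 225 (array([542.6, 214.5]), 0.24, 92)
top 225 255 (array([542.5, 214.5]), 0.22, 161)
top 255 285 (array([542.4, 214.5]), 0.18, 204)
top 313 350 (array([542.1, 214.6]), 0.25, 615)
top lowest [205.3 205.5 205.9 205.9]
```

View pics/side1.png

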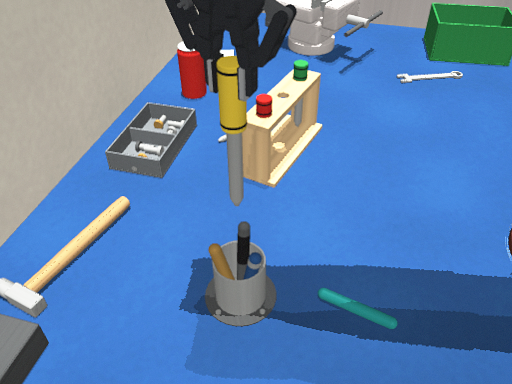

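The picture shows the chisel hanging upright at (236,205), above the pot mouth at (240,260). Now the slow, force-watched lowering.

```bash
python3 - <<'E'
from q import *
o=down([.97,-.24]); T=np.array([542.6,214.6])
arm.movel([*T,290],o,max_speed=80); arm.hold(.2)
f0=monitor.observe()["force"];print("f0",f0.round(1))
z=290
while z>168.5:
    z=max(z-(10 if z>260 else 4),168.5)
    arm.movel([*T,z],o,max_speed=15)
    s=monitor.observe();f=s["force"]-f0
    print(z,f.round(1),s["tool_pos"].round(1),round(s["gripper_width"],1),round(s["time_s"],1))
    if np.linalg.norm(f)>12:print("STOP");break
for c in("side","top"):
    im,d=camera(c);cv2.imwrite(f"pics/{c}2.png",im);np.save(f"{c}2.npy",d)
E
```

```text
f0 [ 0.3 -0.  -3.2]
280 [ 0.6  0.3 -0.6] [542.6 214.6 280.1] 28.9 10.5
270 [-0.7  0.3  1.1] [542.6 214.6 270.1] 28.9 11.4
260 [-0.7 -0.6  0.5] [542.6 214.6 260.1] 28.9 12.2
256 [-0.5 -0.3  1. ] [542.5 214.6 255.9] 29.1 12.6
252 [-1.4  1.   0.2] [542.5 214.6 251.9] 29.0 13.0
248 [0.1 0.2 0.6] [542.5 214.6 247.9] 29.1 13.4
244 [-0.2 -0.2  1.3] [542.5 214.6 243.9] 29.1 13.8
240 [-0.9 -0.3  0.9] [542.5 214.6 239.9] 29.1 14.3
236 [-0.4  0.3  1.4] [542.5 214.6 235.9] 29.3 14.7
232 [-0.8  0.1 -0.3] [542.5 214.6 231.9] 28.8 15.1
228 [ 0.5 -0.7 -0.3] [542.5 214.6 227.9] 28.9 15.5
224 [-1.2  0.1  0.9] [542.5 214.6 223.9] 29.3 15.9
220 [-1.2 -0.1  1.2] [542.5 214.6 219.9] 28.7 16.3
216 [-0.6  1.1  0.3] [542.5 214.6 215.9] 29.1 16.8
212 [-0.2 -0.2  0.5] [542.5 214.6 211.9] 29.3 17.2
208 [-0.4  0.5 -0.4] [542.5 214.6 207.8] 29.2 17.6
204 [-0.3  0.2  0.7] [542.5 214.6 203.8] 28.7 18.0
200 [-0.1 -0.1  0.6] [542.5 214.6 199.8] 28.8 18.4
196 [-0.3  0.1 -0.8] [542.5 214.6 195.9] 28.9 18.8
192 [-0.3  0.   0.6] [542.7 214.5 192. ] 29.6 19.3
188 [ 0.4 -0.8  1. ] [542.7 214.4 187.8] 29.0 19.7
184 [ 1.  -0.4  1.8] [542.4 214.6 183.7] 29.2 20.1
180 [ 0.3 -0.3  0.3] [542.4 214.6 179.6] 28.9 20.5
176 [1.3 0.4 0.5] [542.4 214.6 175.7] 29.2 20.9
172 [ 0.7 -0.6 -0.5] [542.5 214.6 171.7] 29.0 21.3
168.5 [ 0.8 -0.7 -0.1] [542.5 214.6 168.3] 29.3 21.7
```

View pics/side2.png

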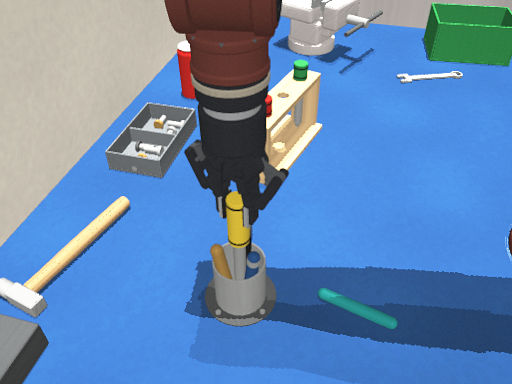

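The picture shows the chisel at (238,225), deep in the pot. The brass, steel and blue tools are still standing round it. I'll touch the floor, release and check.

```bash
python3 - <<'E'
from q import *
o=down([.97,-.24]); T=np.array([542.6,214.6])
arm.hold(.2)
fz=lambda:np.mean([(arm.hold(.03),monitor.observe()["force"][2])[1] for _ in range(4)])
b=fz();z=168.5
while z>163:
    z-=.5;arm.movel([*T,z],o,max_speed=5);f=fz()-b
    print(z,round(f,1))
    if f>3:break
arm.move_gripper(60);arm.hold(.3);arm.move_gripper(85)
arm.movel([*T,270],o,max_speed=60);arm.movel([*T,330],o,max_speed=120)
arm.movep([480,-60,330],o);arm.hold(1)
s=monitor.observe();print(s["time_s"],s["force"].round(1),s["gripper_width"])
for c in("side","top"):
    im,d=camera(c);cv2.imwrite(f"pics/{c}3.png",im)
    P,uv=cloud(c,d);q=P[np.hypot(P[:,0]-T[0],P[:,1]-T[1])<70];t=q[(q[:,2]>190)&(q[:,2]<230)]
    print(c,"top z",np.percentile(t[:,2],95).round(1),t.mean(0).round(1),len(t))
E
python3 -c "
import cv2;import numpy as np
a=cv2.imread('pics/side3.png')[180:330,150:330];b=cv2.imread('pics/top3.png')[130:280,80:260]
cv2.imwrite('pics/c3.png',cv2.resize(np.hstack([a,b]),None,fx=2.2,fy=2.2))"
```

```text
168.0 2.6
167.5 9.0
28.6 [-0.7  0.1 -0.5] 85.10675052072175
side top z 205.3 [540.5 218.7 201.6] 452
top top z 206.3 [539.9 212.8 203.3] 488
```

View pics/c3.png

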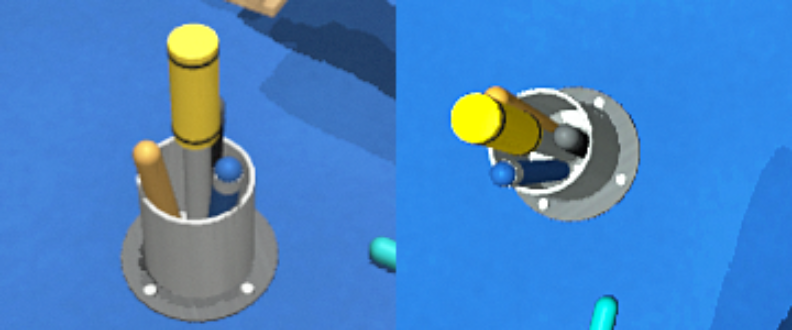

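The crop shows the chisel standing nearly upright in the pot, its top at about 205 mm, so its point is on the floor. All three tools stand round it and the gripper is clear.

```bash
python3 -c "
from station import arm
print(arm.sign_off())"
```

```text
the job is handed in; nothing more can be done
None
```

The yellow chisel stands let go in the pot with its point on the floor and the three other tools still in place; I handed the job in at about 29 s of the 48 s allowed, and sign-off returned no verdict.

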